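# Check a turned disc with the bridge gauge and hang the gauge up

### The job

Pick up the bridge gauge by its orange handle and lower it gently over the pale maple disc, so that both its feet stand flat on the dark steel plate, one on each side of the disc, and its sprung foot rests on top of the disc; keep it standing there, still, for about two seconds so that it logs the thickness. Then hang the gauge by its steel eye on the peg of the wooden stand and let go, so that it hangs freely at rest. Leave the maple disc on the plate about where it lies, and do not disturb the walnut disc or the other things on the bench.

Things in the scene. Friction and masses are not known exactly. Their poses are not given: they have to be found in the camera images.
- gauge: Loose bridge gauge, about 0.45 kg, 168 mm tall, standing on the bench. Origin: midway between its two feet, on their underside; z up. Steel feet (44 along x, 14 along y, 10 high) centred at y = +58 and -58 mm: 102 mm free between them, 130 over all. Blue crossbar along y at heights 50 to 64, blue housing above it to 88, then the steel eye and the handle. Half a turn about z makes no difference.
- gauge_handle (a point): Grip point of the gauge, 148 mm above its origin: in the orange handle, a square block 24 x 24 mm in the gauge's x and y, at heights 126 to 168 mm. Grasp it from above with the TCP here, best closing along the gauge's y (closing along x, the open fingers come close to the stand's upright when hanging up).
- gauge_eye (a point): Centre of the gauge's eye, 106 mm above the gauge's origin (42 mm below the grip point). The eye is a flat-bar ring, 12 mm deep along the gauge's x, which is the direction of its hole: inner diameter 28 mm, outer 40 mm.
- gauge_foot (a joint): Slide of the gauge's sprung centre foot (m): 0 = fully out, its underside 12 mm above the level of the two feet; grows as it is pushed up, stop at 0.022. Standing over a part it reads the part's thickness less 12 mm: 0.016 on maple, 0.008 on walnut. Spring: 0.3 N at 0, 50 N/m more, about 1.1 N on maple, so the gauge's weight alone keeps it on its feet.
- foot_tip (a point): Centre of the underside of the gauge's sprung foot, a brass disc 18 mm in diameter, on the gauge's own z axis.
- plate: Fixed flat dark steel checking plate, 240 mm along its x, 180 mm along its y, 10 mm thick. Origin: centre of its underside, on the bench. The two discs lie on it in a row along its x, about 110 mm apart, so the gauge's feet clear the other disc when the gauge's y lies along the plate's y.
- maple_disc: The disc to check: loose turned disc of pale maple, 64 mm in diameter, 28 mm thick, flat top, 60 g, lying on the plate. Origin: centre of its underside.
- walnut_disc: A like disc of dark walnut, 64 mm in diameter, 20 mm thick, not to be checked or disturbed. Origin: centre of its underside.
- rack: Fixed wooden stand with a steel peg. Origin: on the bench, under the peg's middle. Base board x -65 to +95 mm, 110 mm along y, 12 mm thick; upright 22 x 40 mm at x = 54 to 76 mm, 206 mm high. The peg, 9 mm in diameter, comes level out of the upright towards the stand's -x and ends free, in a brass ball 14 mm in diameter.
- peg_mid (a point): Point on the peg's axis, 202 mm above the bench, above the stand's origin, where the gauge's eye should hang. 54 mm of peg lie behind it to the upright, 35 mm before it to the end ball. Its axes are those of the stand.
- peg_tip (a point): Centre of the 14 mm brass ball at the peg's free end: stand x = -35 mm, 202 mm above the bench; the eye passes over the ball (28 mm hole).
- gouge: Bystander: turning gouge with black handle, 380 mm long, lying down.
- oil_jar: Bystander: amber jar with steel cap, 64 mm wide, 100 mm tall.
- chuck: Bystander: steel lathe chuck, 96 mm wide, 50 mm tall.
- sanding_block: Bystander: cork sanding block, 110 x 65 x 35 mm.
- mallet: Bystander: wooden mallet lying down, head 90 mm in diameter, 310 mm long over all.
Things that resemble listed ones, but are neither listed nor needed, are in the scene too. What is shaped like the maple_disc but blue or purple is not meant.

How it is judged:
By the outcome, as a careful person would: the job done as asked, in the order asked, and still so for the second after the job is handed in, with the robot touching nothing.
It also fails if it takes over 58 s, if anything falls off the work surface, if the arm or the gripper's body presses on something with over 40 N, if the wrist force passes 120 N, or if a joint passes its speed limit or range.

### The arm

A 6-joint arm with a two-finger parallel gripper is mounted at the origin on the work surface. World frame = base frame: x ahead of the robot, y to its left, z up, the work surface at z = 0. Lengths are in mm, angles in rad, forces in N, time in s.
With the tool pointing down it reaches from about 350 to 875 mm from the base axis. Payload 4.2 kg.
Tool frame: the origin (TCP) lies between the finger pads, 19 mm behind the fingertips; this is the grasp point; z points along the fingers, y is the direction in which the jaws open and shut (so a half turn about z gives the same grasp; the last joint's range is limited). The gripper opens to 87 mm and grips with 3 to 60 N. Pads are 19 mm wide; open, the fingers measure 117 mm over their backs; the gripper's body (75 mm by 190 mm) begins 51 mm behind the grasp point.
Start: joints at [-0.849, 0.385, 0.008, 0, -1.194, -0.259], TCP at [279.046, -559.225, 241.25] pointing down, gripper open.
Joint ranges: [-3.14, 3.14], [-1.21, 2.06], [-1.07, 1.41], [-3.16, 2.05], [-2.99, -0.16], [-3.1, 3.1]. Speed limits (rad/s): [2.79, 2.79, 3.14, 3.14, 3.14, 3.14].

### API

Orientations are given as a rotation vector (axis times angle).
In Python, from cell import status, capture, r, find_in, place_of gives the robot as it stands.
- The arm moves only by the tool play_rows, never from a script. Its arguments are lists of equal length, an entry for each row: "travel": the shift along the tool's x, y, z in m, a list of three; "rotation": the turn, a rotation vector about the tool's x, y, z in degrees, a list of three. A call has 1 to 5 rows; each row shifts and turns the commanded pose from where the row before left it, along the tool's axes as they then stand; what a row does not reach is not made up. A row lasts 1/12 s, in which the tool goes at most 41.7 mm and 7.16 degrees, less where a joint would pass 70% of its speed; a pose out of reach is approached as far as the arm can. A call is refused whole if a number of a shift passes 0.0417 or a number of a turn 7.16, either way. A call with a gripper value outside its range is refused whole. "grip" is the opening, from 0 (shut) to 1 (fully open), set as the call begins (left out, the last holds). The fingers move at their own pace and stop on an object; "grip_force" is the grip in N (left out, the last holds). Time passes only in rows, so rows that do not move let the fingers close. It gives the time, the measured TCP pose, the force and the opening at its end, in the units of the state.
- status.get_obs(): the state, without advancing time (a new reading comes with each control period).
- capture(name): name is "scene" or "top"; returns a dict with "color" (420x560x3 uint8, red, green, blue), "intrinsics" (3x3 intrinsics, pixels), "position" and "orientation" of the camera in the world. Camera axes: x right, y down, z forward; pixel columns grow to the right and rows downward; lengths in mm; the calibration is good to about 2 mm. A picture is of the moment at which its call begins. There is no depth.
- r.sign_off(): hands the job in, once; it reports no verdict.
Trained networks look in a picture, given as the dict that the camera call returned (one of the last four; its "shot" number tells which), for a name from the list of things; names that differ only in an ending like _2 or _b are one class to them, and where a whole thing is asked for, a point or a joint stands for the part that bears it (a point fixed in the world has none). Each returns a list of dicts, best first, with "p" (0 to 1); they miss things now and then, are a little off and sometimes report something else, mostly with a low value. They report only what shows in the picture. A call takes as long as a camera call. They do not tell look-alikes from the thing itself.
- find_in(picture, name): "location" ([x, y, z] in mm, in world coordinates, good to about 4 mm: the middle of the surface that is visible of it).
- place_of(picture, name): "location" ([x, y, z] in mm, in world coordinates, good to about 4 mm: a listed point, or the origin of a listed thing).
The state is a dict: "clock": time; "q": joint angles; "dq": joint speeds; "joint_efforts": joint torques, N m; "tool_pos": TCP position; "tool_rot": TCP orientation; "force": force on the tool from outside, world axes, zero at the start; "torque": the same for the moment, N m; "gripper_width": opening from 0.0 (shut) to 1.0 (fully open).
Only numpy, scipy, OpenCV 4.12 (cv2) and the standard library are available. Lean on these libraries where they do the work, as an engineer would, in place of code of your own. Each camera call takes 0.05 s, during which the arm holds its last target. There are 200 camera calls.

## Working session

There is one attempt and no reset: what is moved stays moved. The work goes in short steps, Python scripts to look and compute and a tool call to move; the robot and the scene stay as the last step left them, time stands still between calls to the robot, and variables do not carry over. Pictures are saved under pics/ and viewed, about 8 in all and at most 12, crops included, and the job is handed in when it is done.

Besides the shell and the picture viewer there is one more tool, called after "Call:" in YAML: its name, and indented under it one key for each argument. play_rows: Moves the arm, as the interface text tells. Its arguments: {"type":"object","properties":{"travel":{"type":"array","items":{"type":"array","items":{"type":"number"}}},"rotation":{"type":"array","items":{"type":"array","items":{"type":"number"}}},"grip":{"type":"number"},"grip_force":{"type":"number"}},"required":["travel","rotation"]}

```bash
ls; mkdir -p pics; cat > h.py <<'E'
import numpy as np, cv2
from cell import status, capture, r, find_in, place_of
def save(p,n): cv2.imwrite('pics/'+n, cv2.cvtColor(p['color'],cv2.COLOR_RGB2BGR))
E
python3 - <<'E'
from h import *
ps={}
for n in('scene','top'):
    p=capture(n);ps[n]=p
    print(n,p['position'],p['orientation'],p['intrinsics'],p['shot'])
for n in('scene','top'):
    for t in('gauge','gauge_handle','gauge_eye','foot_tip','plate','maple_disc','walnut_disc','rack','peg_mid','peg_tip'):
        print(n,t,[(np.round(d['location']).tolist(),round(d['p'],2)) for d in place_of(ps[n],t)][:4])
cv2.imwrite('pics/a.png',cv2.cvtColor(np.vstack([ps['scene']['color']]),cv2.COLOR_RGB2BGR))
cv2.imwrite('pics/b.png',cv2.cvtColor(ps['top']['color'],cv2.COLOR_RGB2BGR))
s=status.get_obs();print(s)
E
```

```text
pics
scene [1190.52536272 -102.39591782 1174.3475164 ] [-2.03883531 -1.70900646  0.5020221 ] [[404.98376907   0.         274.2838411 ]
 [  0.         404.98376907 209.12510332]
 [  0.           0.           1.        ]] 1
top [ 361.9213738     5.94205648 1336.50688393] [-2.14162185  2.12843048 -0.18933403] [[382.26204471   0.         278.34371521]
 [  0.         382.26204471 212.29672554]
 [  0.           0.           1.        ]] 2
scene gauge [([500.0, -287.0, -3.0], 0.65)]
scene gauge_handle [([500.0, -284.0, 144.0], 0.95)]
scene gauge_eye [([499.0, -287.0, 109.0], 0.92)]
scene foot_tip [([499.0, -286.0, 12.0], 0.52)]
scene plate [([544.0, -16.0, -0.0], 0.89)]
scene maple_disc [([485.0, -32.0, 14.0], 0.78), ([323.0, -122.0, 3.0], 0.76), ([327.0, 132.0, -3.0], 0.61)]
scene walnut_disc [([594.0, -6.0, 10.0], 0.78), ([499.0, -285.0, 144.0], 0.33)]
scene rack [([501.0, 313.0, 2.0], 0.84)]
scene peg_mid [([504.0, 313.0, 205.0], 0.79), ([488.0, -34.0, 11.0], 0.65)]
scene peg_tip [([473.0, 310.0, 204.0], 0.6)]
top gauge [([501.0, -284.0, 0.0], 0.88)]
top gauge_handle [([499.0, -289.0, 14
[... 465 characters left out ...]
02.0], 0.91)]
{'clock': 1.1, 'q': array([-8.49387917e-01,  3.84676676e-01,  7.89399337e-03, -1.49108815e-05,
       -1.19402610e+00, -2.58584513e-01]), 'dq': array([ 3.42304680e-04, -8.45965932e-04,  6.32231362e-04, -1.85192533e-04,
       -8.09679819e-05, -1.23385399e-03]), 'joint_efforts': array([ 8.19155757e-04, -3.90481961e+01,  1.87621433e+01,  4.22426686e+00,
        1.55223469e-02, -2.02044845e-05]), 'tool_pos': array([ 279.0470535 , -559.20935342,  241.25959722]), 'tool_rot': array([-7.20520905e-01,  3.05784466e+00,  2.75131481e-05]), 'force': array([-0.12240076,  0.35452933,  0.461412  ]), 'torque': array([-0.02337971, -0.0258494 ,  0.03028552]), 'gripper_width': 1.0017103936924654}
```

View pictures.

View pics/a.png

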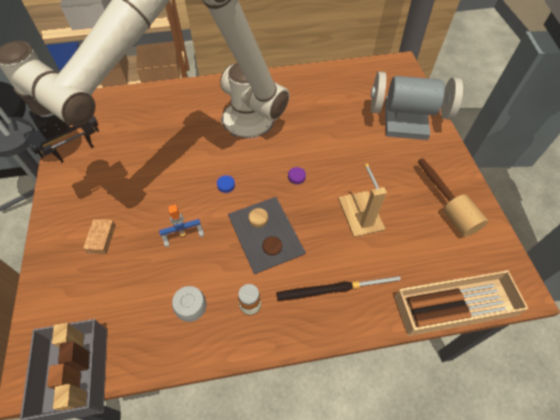

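View pics/b.png

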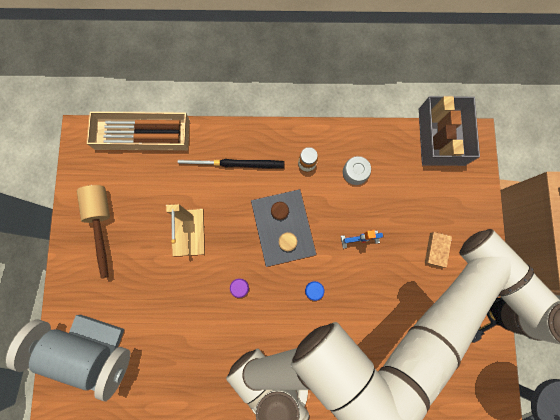

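Scene view: maple candidates are the pale disc on the plate (258,216), the blue disc (226,184) and the purple disc (297,175). Only the pale one, on the dark plate beside the walnut disc (272,245), fits. The gauge's orange handle is at (174,211), and the rack's peg runs from about (369,166) to the upright at (375,205). One enlarged montage will confirm this while I measure.

```bash
cat >> h.py <<'E'
from scipy.spatial.transform import Rotation as R
def ray(p,uv):
    uv=np.atleast_2d(uv).astype(float);K=p['intrinsics']
    d=np.c_[(uv-[K[0,2],K[1,2]])/K[0,0],np.ones(len(uv))]
    return d@R.from_rotvec(p['orientation']).as_matrix().T
def onz(p,uv,z):
    d=ray(p,uv);return p['position']+d*((z-p['position'][2])/d[:,2])[:,None]
def tri(p,u,q,v):
    a,b=ray(p,u)[0],ray(q,v)[0];s=np.linalg.lstsq(np.c_[a,-b],q['position']-p['position'],rcond=None)[0]
    A,B=p['position']+a*s[0],q['position']+b*s[1];return (A+B)/2,np.linalg.norm(A-B)
def proj(p,X):
    c=(np.atleast_2d(X)-p['position'])@R.from_rotvec(p['orientation']).as_matrix();K=p['intrinsics']
    return c[:,:2]/c[:,2:]*K[0,0]+[K[0,2],K[1,2]]
def blob(p,lo,hi,c,rad):
    m=cv2.inRange(cv2.cvtColor(p['color'],cv2.COLOR_RGB2HSV),np.array(lo),np.array(hi))
    y,x=np.mgrid[:m.shape[0],:m.shape[1]];m[np.hypot(x-c[0],y-c[1])>rad]=0
    n,l,s,ce=cv2.connectedComponentsWithStats(m)
    if n<2:return None
    k=1+np.argmax(s[1:,4]);return ce[k],s[k,4],l==k
E
cat > m.py <<'E'
from h import *
S,T=capture('scene'),capture('top')
np.save('S.npy',S,allow_pickle=True);np.save('T.npy',T,allow_pickle=True)
for nm,lo,hi,X,rad in(('handle',(3,150,120),(18,255,255),(500,-287,148),14),('maple',(10,60,130),(28,200,255),(485,-31,38),16),('walnut',(0,60,20),(20,255,120),(598,-6,30),14),('bar',(95,120,60),(125,255,255),(500,-287,57),35)):
    o=[]
    for P in(S,T):
        b=blob(P,lo,hi,proj(P,X)[0],rad);o.append(b)
        if b is None: print(nm,'none');continue
        ys,xs=np.nonzero(b[2]);pts=onz(P,np.c_[xs,ys],X[2])[:,:2]
        w,V=np.linalg.eigh(np.cov(pts.T));v=V[:,1]
        print(nm,b[0].round(1),b[1],'onz',pts.mean(0).round(1),'axis deg',round(np.degrees(np.arctan2(v[1],v[0])),1),'ext',np.sqrt(w).round(1))
    if all(x is not None for x in o): print('   tri',tri(S,o[0][0],T,o[1][0]))
for P in(S,T):
    c=proj(P,(544,-16,10))[0]
    hsv=cv2.cvtColor(P['color'],cv2.COLOR_RGB2HSV)
    b=blob(P,(0,0,30),(180,60,140),c,65)
    if b:
        m=cv2.morphologyEx(b[2].astype(np.uint8),cv2.MORPH_CLOSE,np.ones((25,25)))
        ys,xs=np.nonzero(m);q=onz(P,np.c_[xs,ys],10)[:,:2].astype(np.float32);print('plate',cv2.minAreaRect(q))
def crop(P,X,f,n=260,h=290):
    c=proj(P,X)[0];a=n/f/2;b=h/f/2
    x0,y0=int(c[0]-a),int(c[1]-b)
    return cv2.resize(P['color'][y0:y0+int(2*b),x0:x0+int(2*a)],(n,h),interpolation=cv2.INTER_CUBIC),(x0,y0)
rows=[]
for P in(S,T):
    r_=[]
    for X,f in(((500,-287,80),5),((540,-16,10),3),((510,313,150),4)):
        i,o=crop(P,X,f);r_.append(i);print(o,f)
    rows.append(np.hstack(r_))
cv2.imwrite('pics/c.png',np.vstack(rows)[:,:,::-1])
E
python3 m.py
```

```text
handle [172.8 209.9] 481 onz [ 491.1 -289.2] axis deg 116.2 ext [20.9 22.3]
handle [369.1 228.6] 313 onz [ 517.  -285.8] axis deg 95.9 ext [13.7 21.3]
   tri (array([ 512.88213444, -280.98538109,  178.77319104]), np.float64(5.268964133503086))
maple [257.8 216.4] 291 onz [490.7 -34.5] axis deg 167.6 ext [16.5 17.9]
maple [287.5 241.1] 280 onz [486.6 -33.1] axis deg 138.3 ext [15.9 16.3]
   tri (array([487.07336289, -33.72112798,  31.83384097]), np.float64(0.8184587841431321))
walnut [271.9 245.3] 316 onz [600.2  -6.2] axis deg 171.6 ext [16.3 17.6]
walnut [279.9 210.8] 233 onz [592.4  -6.8] axis deg 137.2 ext [15.3 16.4]
   tri (array([594.42668148,  -6.10569289,  18.83445046]), np.float64(1.617211729669471))
bar [179.  226.6] 121 onz [ 496.4 -288.8] axis deg 99.0 ext [ 4.  36.7]
bar [353.  239.3] 78 onz [ 492.2 -252.7] axis deg 95.1 ext [ 4.4 18.6]
   tri (array([ 492.7686843 , -272.82092952,   46.39909187]), np.float64(35.334256759023035))
plate ((540.193359375, -18.341148376464844), (234.8595428466797, 175.67015075683594), 13.55677318572998)
plate ((538.3375854492188, -17.630531311035156), (237.83834838867188, 178.53643798828125), 13.52166748046875)
(152, 194) 5
(222, 184) 3
(335, 149) 4
(338, 207) 5
(239, 178) 3
(145, 193) 4
```

View pics/c.png

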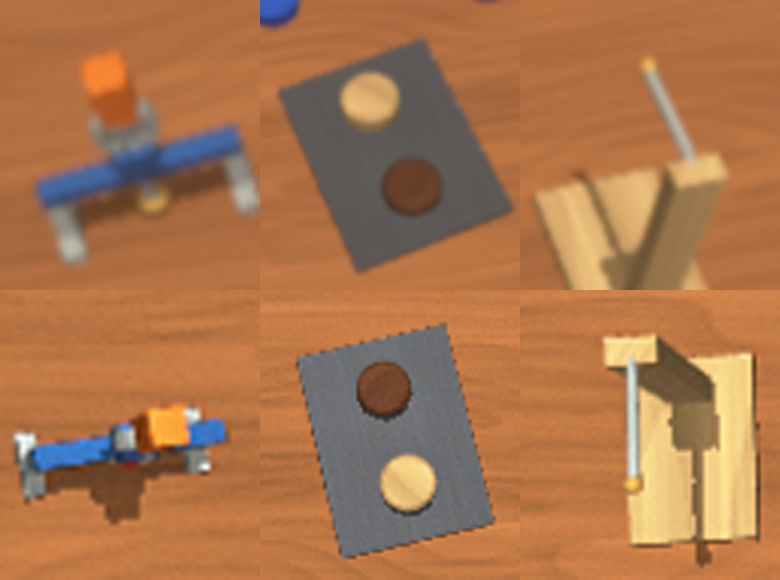

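The crops confirm the maple disc: pale, on the plate, at scene px (258,216) and top px (287,241). The blue and purple look-alikes lie off the plate. Next I triangulate from the points I read off the crops.

```bash
python3 - <<'E'
from h import *
S,T=[np.load(f,allow_pickle=True).item() for f in('S.npy','T.npy')]
g=lambda n,a,b:print(n,*[np.round(x,1) for x in tri(S,a,T,b)])
g('handle',(173.8,212.4),(370.4,234.4))
g('ball',(366.75,164.5),(173,241.25)); g('root',(378.5,188.5),(172.75,209.75))
def ang(P,a,b,z):
    A,B=onz(P,[a,b],z);d=B-A;print('angle',np.degrees(np.arctan2(d[1],d[0])),'mid',(A+B)[:2]/2,np.linalg.norm(d))
ang(T,(383,235.4),(344.4,240.6),64)
# scene bar top corners ; feet undersides
ang(S,(152+40/5,194+185/5),(152+238/5,194+133/5),64)
ang(S,(152+72/5,194+255/5),(152+248/5,194+205/5),5)
ang(T,(173,241.25),(172.75,209.75),202); ang(S,(366.75,164.5),(378.5,188.5),202)
# rack base sides, z=12
ang(T,(145+110/4,193+253/4),(145+110/4,193+67/4),12);ang(T,(145+238/4,193+246/4),(145+232/4,193+63/4),12)
# refined orange
for P in(S,T):
    hsv=cv2.cvtColor(P['color'],cv2.COLOR_RGB2HSV)
    b=blob(P,(3,215,150),(18,255,255),proj(P,(500,-287,148))[0],14)
    print(None if b is None else (b[0],b[1],proj(P,(500,-287,148))[0]))
    if b is not None: (S.__setitem__('h',b[0]) if P is S else T.__setitem__('h',b[0]))
if 'h' in S and 'h' in T: g('orange',S['h'],T['h'])
E
```

```text
handle [ 498.9 -288.4  145.9] 2.7
ball [468.1 311.3 205.6] 1.4
root [562.4 317.  207.9] 2.6
angle 98.00612918996522 mid [ 496.05312157 -287.39462846] 131.13021997007039
angle 97.4716082858484 mid [ 498.14039524 -284.66919056] 126.80680608524892
angle 98.4400865968378 mid [ 517.89464923 -283.62637639] 116.74263399968969
angle 3.4488367729738005 mid [515.70930338 314.41606251] 95.09704338390017
angle 4.500022511320262 mid [511.94809167 317.25481275] 93.49414659180219
angle 3.0094863194467267 mid [515.61054934 366.02137887] 162.74308895082123
angle 4.077916477337626 mid [521.08940854 257.70440224] 160.5683987835675
None
(array([367.5, 235.5]), np.int32(2), array([369.64994583, 233.95663649]))
```

```bash
cat > d.py <<'E'
import sys
from h import *
# total tool-frame shift and yaw turn to target x y z (mm), tool-y world angle (deg)
x,y,z,a=map(float,sys.argv[1:5]);s=status.get_obs()
M=R.from_rotvec(s['tool_rot']).as_matrix()
a=np.radians(a);c=np.array([np.cos(a),np.sin(a),0]);N=np.c_[np.cross(c,[0,0,-1]),c,[0,0,-1]]
print('t',round(s['clock'],2),'pos',s['tool_pos'].round(1),'F',s['force'].round(1),'w',round(s['gripper_width'],3))
d=np.array([x,y,z])-s['tool_pos'];k=max(1,int(np.ceil(np.abs(M.T@d).max()/40)))
print('shift now-frame m',(M.T@d/1000).round(4),'rows',k,'each',(M.T@d/1000/k).round(4))
print('shift in turned frame',(N.T@d/1000).round(4),'turn',R.from_matrix(M.T@N).as_rotvec(degrees=True).round(2))
E
python3 d.py 499 -287 241 98
```

```text
t 1.2 pos [ 279.1 -559.2  241.2] F [-0.1  0.6 -0.6] w 0.999
shift now-frame m [-3.183e-01  1.454e-01  3.000e-04] rows 8 each [-0.0398  0.0182  0.    ]
shift in turned frame [-2.557e-01  2.390e-01  2.000e-04] turn [ 0.    0.   18.52]
```

Call:
play_rows:
  travel:
    - [-0.0354,0.0161,0]
    - [-0.0354,0.0161,0]
    - [-0.0354,0.0161,0]
    - [-0.0354,0.0161,0]
    - [-0.0354,0.0161,0]
  rotation:
    - [0,0,0]
    - [0,0,0]
    - [0,0,0]
    - [0,0,0]
    - [0,0,0]
  grip: 1

```text
clock: 1.62
tool_pos: [402.3, -406.8, 241.4]
tool_rot: [-0.72, 3.058, -0.001]
force: [-0.2, -0.4, -0.6]
gripper_width: 0.997
```

```bash
python3 d.py 499 -287 241 98
```

```text
t 1.62 pos [ 402.3 -406.8  241.4] F [-0.2 -0.4 -0.6] w 0.997
shift now-frame m [-0.14    0.0641  0.0004] rows 4 each [-0.035   0.016   0.0001]
shift in turned frame [-0.1125  0.1052  0.0004] turn [-2.000e-02  1.000e-02  1.849e+01]
```

Call:
play_rows:
  travel:
    - [-0.035,0.016,0]
    - [-0.035,0.016,0]
    - [-0.035,0.016,0]
    - [-0.035,0.016,0]
    - [0,0,0]
  rotation:
    - [0,0,0]
    - [0,0,0]
    - [0,0,0]
    - [0,0,0]
    - [0,0,6.2]

```text
clock: 2.03
tool_pos: [501.9, -284.2, 241.3]
tool_rot: [-0.561, 3.089, -0.0]
force: [-0.1, -0.9, -0.8]
gripper_width: 0.996
```

Call:
play_rows:
  travel:
    - [0,0,0.01]
    - [0,0,0.01]
    - [0,0,0]
  rotation:
    - [0,0,6.2]
    - [0,0,6.1]
    - [0,0,0]

```text
clock: 2.28
tool_pos: [497.3, -287.4, 219.2]
tool_rot: [0.217, -3.131, -0.003]
force: [-0.2, -0.3, -1.0]
gripper_width: 1.0
```

```bash
python3 - <<'E'
from h import *
S,T=capture('scene'),capture('top')
np.save('S.npy',S,allow_pickle=True);np.save('T.npy',T,allow_pickle=True)
a=S['color'][170:270,130:230];b=T['color'][185:285,315:415]
cv2.imwrite('pics/d.png',np.hstack([cv2.resize(i,(400,400),interpolation=cv2.INTER_CUBIC) for i in(a,b)])[:,:,::-1])
for P in(S,T):
    for t in('gauge_handle','gauge_eye'): print(t,[(np.round(d['location'],1).tolist(),round(d['p'],2)) for d in place_of(P,t)][:2])
E
python3 d.py 499 -287 148 98
```

```text
gauge_handle [([499.8, -285.9, 143.7], 0.72), ([496.6, -285.3, -2.1], 0.61)]
gauge_eye [([500.9, -284.3, 109.2], 0.79)]
gauge_handle [([497.0, -288.1, 150.8], 0.41), ([497.9, -285.4, 100.9], 0.17)]
gauge_eye [([499.5, -288.3, 102.3], 0.57)]
t 2.58 pos [ 498.4 -288.8  222. ] F [-0.2  1.4  0. ] w 0.998
shift now-frame m [-0.0007  0.0017  0.074 ] rows 2 each [-0.0004  0.0009  0.037 ]
shift in turned frame [-0.0008  0.0017  0.074 ] turn [-0.04  0.07  0.07]
```

View pics/d.png

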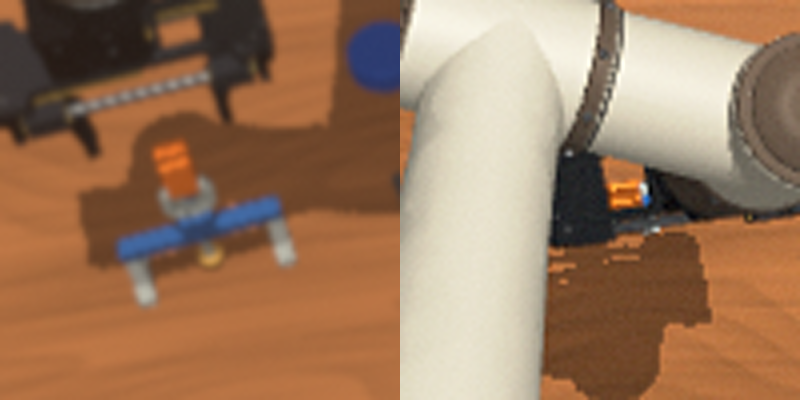

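The gripper is above and aligned with the gauge: the handle is at (175,168) in the left crop, between the finger planes. I descend and grip.

Call:
play_rows:
  travel:
    - [0,0.0017,0.022]
    - [0,0,0.022]
    - [0,0,0.018]
    - [0,0,0.012]
    - [0,0,0]
  rotation:
    - [0,0,0]
    - [0,0,0]
    - [0,0,0]
    - [0,0,0]
    - [0,0,0]

```text
clock: 3.0
tool_pos: [496.4, -286.3, 144.8]
tool_rot: [0.219, -3.129, -0.004]
force: [-0.0, 0.3, -0.6]
gripper_width: 0.999
```

```bash
python3 d.py 498.5 -287 148 98
```

```text
t 3.0 pos [ 496.4 -286.3  144.8] F [-0.   0.3 -0.6] w 0.999
shift now-frame m [-0.002  -0.001  -0.0032] rows 1 each [-0.002  -0.001  -0.0032]
shift in turned frame [-0.002  -0.001  -0.0032] turn [ 0.15 -0.26  0.01]
```

Call:
play_rows:
  travel:
    - [0,0,0]
    - [0,0,0]
    - [0,0,0]
    - [0,0,0]
    - [0,0,0]
  rotation:
    - [0,0,0]
    - [0,0,0]
    - [0,0,0]
    - [0,0,0]
    - [0,0,0]
  grip: 0
  grip_force: 25

```text
clock: 3.42
tool_pos: [498.3, -286.8, 148.1]
tool_rot: [-0.22, 3.132, -0.001]
force: [0.0, -0.5, 0.4]
gripper_width: 0.707
```

Call:
play_rows:
  travel:
    - [0,0,0]
    - [0,0,0]
    - [0,0,0]
    - [0,0,0]
    - [0,0,0]
  rotation:
    - [0,0,0]
    - [0,0,0]
    - [0,0,0]
    - [0,0,0]
    - [0,0,0]

```text
clock: 3.83
tool_pos: [498.0, -286.7, 147.2]
tool_rot: [0.22, -3.134, -0.0]
force: [-0.5, 1.5, 0.4]
gripper_width: 0.322
```

```bash
python3 d.py 498.5 -287 148 98
```

```text
t 3.83 pos [ 498.  -286.7  147.2] F [-0.5  1.5  0.4] w 0.322
shift now-frame m [-0.0005 -0.0004 -0.0008] rows 1 each [-0.0005 -0.0004 -0.0008]
shift in turned frame [-0.0005 -0.0004 -0.0008] turn [ 0.   -0.    0.02]
```

Call:
play_rows:
  travel:
    - [0,0,0]
    - [0,0,0]
    - [0,0,0]
    - [0,0,0]
    - [0,0,0]
  rotation:
    - [0,0,0]
    - [0,0,0]
    - [0,0,0]
    - [0,0,0]
    - [0,0,0]

```text
clock: 4.25
tool_pos: [498.0, -286.7, 147.2]
tool_rot: [-0.219, 3.134, 0.0]
force: [0.2, 0.5, -0.8]
gripper_width: 0.273
```

Call:
play_rows:
  travel:
    - [0,0,-0.005]
    - [0,0,-0.01]
    - [0,0,-0.02]
    - [0,0,-0.02]
    - [0,0,-0.01]
  rotation:
    - [0,0,0]
    - [0,0,0]
    - [0,0,0]
    - [0,0,0]
    - [0,0,0]

```text
clock: 4.67
tool_pos: [498.7, -287.2, 215.1]
tool_rot: [-0.22, 3.131, -0.003]
force: [0.8, -0.4, -3.3]
gripper_width: 0.275
```

Call:
play_rows:
  travel:
    - [0,0,-0.005]
    - [0,0,0]
    - [0,0,0]
    - [0,0,0]
  rotation:
    - [0,0,-5.5]
    - [0,0,0]
    - [0,0,0]
    - [0,0,0]

```text
clock: 5.0
tool_pos: [497.3, -286.4, 216.3]
tool_rot: [0.366, -3.119, -0.002]
force: [0.2, 0.4, -3.7]
gripper_width: 0.274
```

```bash
python3 d.py 486.5 -33 218 103.5
```

```text
t 5.0 pos [ 497.3 -286.4  216.3] F [ 0.2  0.4 -3.7] w 0.274
shift now-frame m [-0.0482  0.249  -0.0014] rows 7 each [-0.0069  0.0356 -0.0002]
shift in turned frame [-0.0487  0.2489 -0.0017] turn [ 0.08 -0.09 -0.11]
```

Call:
play_rows:
  travel:
    - [-0.004,0.0207,0]
    - [-0.007,0.0362,0]
    - [-0.007,0.0362,0]
    - [-0.007,0.0362,0]
    - [-0.007,0.0362,0]
  rotation:
    - [0,0,0]
    - [0,0,0]
    - [0,0,0]
    - [0,0,0]
    - [0,0,0]

```text
clock: 5.42
tool_pos: [489.5, -117.0, 216.3]
tool_rot: [0.366, -3.118, -0.0]
force: [0.6, 0.1, -3.3]
gripper_width: 0.275
```

Call:
play_rows:
  travel:
    - [-0.007,0.0362,0]
    - [-0.006,0.031,0]
    - [-0.003,0.0163,0]
    - [0,0,0]
    - [0,0,0]
  rotation:
    - [0,0,0]
    - [0,0,0]
    - [0,0,0]
    - [0,0,0]
    - [0,0,0]

```text
clock: 5.83
tool_pos: [486.0, -32.7, 216.7]
tool_rot: [0.371, -3.118, 0.0]
force: [0.5, -0.5, -3.4]
gripper_width: 0.274
```

Call:
play_rows:
  travel:
    - [0,0,0]
    - [0,0,0]
    - [0,0,0]
  rotation:
    - [0,0,0]
    - [0,0,0]
    - [0,0,0]

```text
clock: 6.08
tool_pos: [486.3, -34.3, 217.0]
tool_rot: [0.367, -3.12, 0.0]
force: [-0.2, 0.2, -3.3]
gripper_width: 0.276
```

```bash
python3 d.py 486.5 -33 158 103.5; python3 - <<'E'
from h import *
S,T=capture('scene'),capture('top')
np.save('S.npy',S,allow_pickle=True);np.save('T.npy',T,allow_pickle=True)
a=S['color'][155:255,200:300];b=T['color'][185:285,240:340]
cv2.imwrite('pics/e.png',np.hstack([cv2.resize(i,(400,400),interpolation=cv2.INTER_CUBIC) for i in(a,b)])[:,:,::-1])
for P in(S,T):
    for t in('gauge_eye','foot_tip','maple_disc'): print(t,[(np.round(d['location'],1).tolist(),round(d['p'],2)) for d in place_of(P,t)][:2])
E
```

```text
t 6.08 pos [486.3 -34.3 217. ] F [-0.2  0.2 -3.3] w 0.276
shift now-frame m [-0.0005  0.0013  0.059 ] rows 2 each [-0.0003  0.0006  0.0295]
shift in turned frame [-0.0005  0.0013  0.059 ] turn [-0.   -0.04 -0.09]
gauge_eye [([486.2, -35.4, 181.7], 0.66)]
foot_tip [([489.4, -32.9, 79.5], 0.59)]
maple_disc [([324.6, 130.3, 0.3], 0.66), ([323.9, -122.3, 2.4], 0.56)]
gauge_eye []
foot_tip [([597.2, -4.7, 8.4], 0.46)]
maple_disc [([323.4, -125.9, -0.3], 0.71), ([483.0, -32.4, 11.2], 0.57)]
```

View pics/e.png

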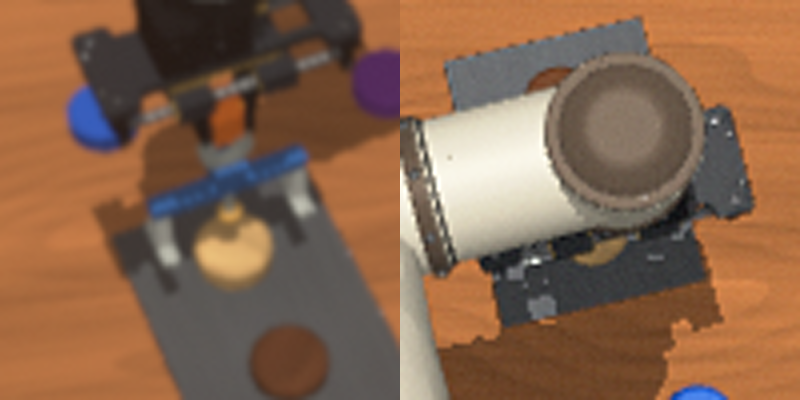

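Left crop: the gauge hangs centred over the maple disc (brass foot (230,213), disc (234,245)), with its feet at (165,240) and (300,200) clear of the disc. I lower it.

Call:
play_rows:
  travel:
    - [0,0.0013,0.01]
    - [0,0,0.014]
    - [0,0,0.01]
    - [0,0,0.007]
    - [0,0,0.004]
  rotation:
    - [0,0,0]
    - [0,0,0]
    - [0,0,0]
    - [0,0,0]
    - [0,0,0]

```text
clock: 6.9
tool_pos: [485.7, -32.2, 171.4]
tool_rot: [0.37, -3.118, 0.0]
force: [-1.1, 0.8, -3.2]
gripper_width: 0.273
```

Call:
play_rows:
  travel:
    - [0,0,0.003]
    - [0,0,0.003]
    - [0,0,0.002]
    - [0,0,0.0015]
    - [0,0,0]
  rotation:
    - [0,0,0]
    - [0,0,0]
    - [0,0,0]
    - [0,0,0]
    - [0,0,0]

```text
clock: 7.32
tool_pos: [486.3, -32.1, 162.9]
tool_rot: [-0.37, 3.119, -0.0]
force: [0.5, -0.6, -3.2]
gripper_width: 0.273
```

Call:
play_rows:
  travel:
    - [0,0,0.001]
    - [0,0,0.001]
    - [0,0,0]
    - [0,0,0]
  rotation:
    - [0,0,0]
    - [0,0,0]
    - [0,0,0]
    - [0,0,0]

```text
clock: 7.65
tool_pos: [486.3, -32.1, 160.9]
tool_rot: [-0.37, 3.119, -0.0]
force: [-1.4, -0.6, -1.9]
gripper_width: 0.275
```

```bash
python3 d.py 486.5 -33 157.2 103.5
```

```text
t 7.65 pos [486.3 -32.1 160.9] F [-1.4 -0.6 -1.9] w 0.275
shift now-frame m [ 0.0001 -0.0009  0.0037] rows 1 each [ 0.0001 -0.0009  0.0037]
shift in turned frame [ 0.     -0.0009  0.0037] turn [-0.01  0.03  0.02]
```

Call:
play_rows:
  travel:
    - [0,0,0.001]
    - [0,0,0.001]
    - [0,0,0.0005]
    - [0,0,0]
    - [0,0,0]
  rotation:
    - [0,0,0]
    - [0,0,0]
    - [0,0,0]
    - [0,0,0]
    - [0,0,0]

```text
clock: 8.07
tool_pos: [486.3, -32.1, 158.3]
tool_rot: [-0.37, 3.119, -0.0]
force: [0.1, -0.8, -2.5]
gripper_width: 0.279
```

Call:
play_rows:
  travel:
    - [0,0,0.0007]
    - [0,0,0.0005]
    - [0,0,0]
    - [0,0,0]
  rotation:
    - [0,0,0]
    - [0,0,0]
    - [0,0,0]
    - [0,0,0]

```text
clock: 8.4
tool_pos: [486.3, -32.1, 157.2]
tool_rot: [-0.37, 3.119, -0.0]
force: [0.5, -1.0, -1.7]
gripper_width: 0.278
```

```bash
python3 d.py 486.5 -33 157.2 103.5
```

```text
t 8.4 pos [486.3 -32.1 157.2] F [ 0.5 -1.  -1.7] w 0.278
shift now-frame m [ 0.     -0.0009  0.    ] rows 1 each [ 0.     -0.0009  0.    ]
shift in turned frame [ 0.     -0.0009  0.    ] turn [-0.01  0.03  0.02]
```

Call:
play_rows:
  travel:
    - [0,0,0.0005]
    - [0,0,0]
    - [0,0,0]
  rotation:
    - [0,0,0]
    - [0,0,0]
    - [0,0,0]

```text
clock: 8.65
tool_pos: [486.4, -32.1, 157.2]
tool_rot: [-0.37, 3.119, -0.0]
force: [-1.3, -0.8, 4.1]
gripper_width: 0.273
```

Call:
play_rows:
  travel:
    - [0,0,0]
    - [0,0,0]
    - [0,0,0]
    - [0,0,0]
    - [0,0,0]
  rotation:
    - [0,0,0]
    - [0,0,0]
    - [0,0,0]
    - [0,0,0]
    - [0,0,0]
  grip: 0.5

```text
clock: 9.07
tool_pos: [486.1, -32.1, 156.4]
tool_rot: [0.37, -3.12, -0.0]
force: [0.3, -0.3, 0.2]
gripper_width: 0.487
```

Call:
play_rows:
  travel:
    - [0,0,0]
    - [0,0,0]
    - [0,0,0]
    - [0,0,0]
    - [0,0,0]
  rotation:
    - [0,0,0]
    - [0,0,0]
    - [0,0,0]
    - [0,0,0]
    - [0,0,0]

```text
clock: 9.48
tool_pos: [486.1, -32.1, 156.6]
tool_rot: [-0.37, 3.12, 0.0]
force: [-0.1, -0.7, 0.4]
gripper_width: 0.499
```

```bash
python3 d.py 486.5 -33 157.2 103.5; python3 - <<'E'
from h import *
S,T=capture('scene'),capture('top')
np.save('S.npy',S,allow_pickle=True);np.save('T.npy',T,allow_pickle=True)
a=S['color'][155:255,200:300];b=S['color'][185:235,230:280]
cv2.imwrite('pics/f.png',np.hstack([cv2.resize(i,(400,400),interpolation=cv2.INTER_CUBIC) for i in(a,b)])[:,:,::-1])
for t in('gauge','gauge_eye','maple_disc'): print(t,[(np.round(d['location'],1).tolist(),round(d['p'],2)) for d in place_of(S,t)][:2])
E
```

```text
t 9.48 pos [486.1 -32.1 156.6] F [-0.1 -0.7  0.4] w 0.499
shift now-frame m [-0.0002 -0.0009 -0.0006] rows 1 each [-0.0002 -0.0009 -0.0006]
shift in turned frame [-0.0002 -0.0009 -0.0006] turn [0.   0.   0.02]
gauge [([484.9, -30.7, 7.3], 0.78), ([767.4, 150.7, -0.3], 0.17)]
gauge_eye [([486.7, -31.5, 119.3], 0.65)]
maple_disc [([594.9, -3.7, 10.1], 0.7), ([485.1, -31.9, 11.9], 0.52)]
```

View pics/f.png

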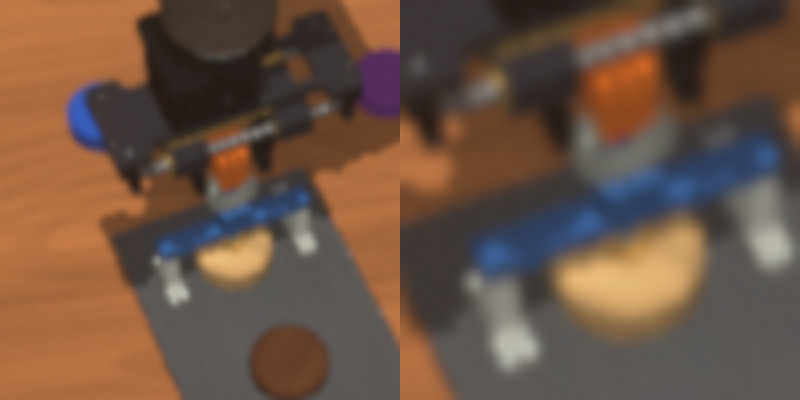

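The gauge stands free on the plate: feet at (175,285) and (305,240) in the left crop, disc between them at (235,262), force about 0. I hold for 2.5 s, then regrip.

Call:
play_rows:
  travel:
    - [0,0,0]
    - [0,0,0]
    - [0,0,0]
    - [0,0,0]
    - [0,0,0]
  rotation:
    - [0,0,0]
    - [0,0,0]
    - [0,0,0]
    - [0,0,0]
    - [0,0,0]

```text
clock: 10.15
tool_pos: [486.1, -32.1, 156.6]
tool_rot: [-0.37, 3.12, -0.0]
force: [0.8, -0.5, 0.3]
gripper_width: 0.499
```

Call:
play_rows:
  travel:
    - [0,0,0]
    - [0,0,0]
    - [0,0,0]
    - [0,0,0]
    - [0,0,0]
  rotation:
    - [0,0,0]
    - [0,0,0]
    - [0,0,0]
    - [0,0,0]
    - [0,0,0]

```text
clock: 10.57
tool_pos: [486.1, -32.1, 156.6]
tool_rot: [-0.37, 3.12, -0.0]
force: [0.5, -0.0, 0.9]
gripper_width: 0.5
```

Call:
play_rows:
  travel:
    - [0,0,0]
    - [0,0,0]
    - [0,0,0]
    - [0,0,0]
    - [0,0,0]
  rotation:
    - [0,0,0]
    - [0,0,0]
    - [0,0,0]
    - [0,0,0]
    - [0,0,0]

```text
clock: 10.98
tool_pos: [486.1, -32.1, 156.6]
tool_rot: [-0.37, 3.12, 0.0]
force: [0.8, 0.7, -0.2]
gripper_width: 0.502
```

Call:
play_rows:
  travel:
    - [0,0,0]
    - [0,0,0]
    - [0,0,0]
    - [0,0,0]
    - [0,0,0]
  rotation:
    - [0,0,0]
    - [0,0,0]
    - [0,0,0]
    - [0,0,0]
    - [0,0,0]

```text
clock: 11.4
tool_pos: [486.1, -32.1, 156.5]
tool_rot: [0.37, -3.12, 0.0]
force: [-0.4, 0.7, -0.3]
gripper_width: 0.497
```

Call:
play_rows:
  travel:
    - [0,0,0]
    - [0,0,0]
    - [0,0,0]
    - [0,0,0]
    - [0,0,0]
  rotation:
    - [0,0,0]
    - [0,0,0]
    - [0,0,0]
    - [0,0,0]
    - [0,0,0]

```text
clock: 11.82
tool_pos: [486.1, -32.1, 156.6]
tool_rot: [-0.37, 3.12, 0.0]
force: [-0.2, -0.4, -0.3]
gripper_width: 0.498
```

Call:
play_rows:
  travel:
    - [0,0,0]
    - [0,0,0]
    - [0,0,0]
    - [0,0,0]
    - [0,0,0]
  rotation:
    - [0,0,0]
    - [0,0,0]
    - [0,0,0]
    - [0,0,0]
    - [0,0,0]

```text
clock: 12.23
tool_pos: [486.1, -32.1, 156.5]
tool_rot: [0.37, -3.12, 0.0]
force: [-0.0, 0.2, -0.4]
gripper_width: 0.504
```

Call:
play_rows:
  travel:
    - [0,0,0]
    - [0,0,0]
    - [0,0,0]
    - [0,0,0]
    - [0,0,0]
  rotation:
    - [0,0,0]
    - [0,0,0]
    - [0,0,0]
    - [0,0,0]
    - [0,0,0]
  grip: 0
  grip_force: 25

```text
clock: 12.65
tool_pos: [486.1, -32.2, 156.5]
tool_rot: [0.37, -3.12, 0.0]
force: [0.4, 0.6, -0.9]
gripper_width: 0.275
```

Call:
play_rows:
  travel:
    - [0,0,0]
    - [0,0,0]
    - [0,0,0]
    - [0,0,0]
    - [0,0,0]
  rotation:
    - [0,0,0]
    - [0,0,0]
    - [0,0,0]
    - [0,0,0]
    - [0,0,0]

```text
clock: 13.07
tool_pos: [486.1, -32.2, 156.5]
tool_rot: [-0.37, 3.12, -0.0]
force: [0.1, -0.3, -0.5]
gripper_width: 0.275
```

```bash
python3 d.py 486.5 -33 230 103.5
```

```text
t 13.07 pos [486.1 -32.2 156.5] F [ 0.1 -0.3 -0.5] w 0.275
shift now-frame m [-0.0002 -0.0009 -0.0735] rows 2 each [-0.0001 -0.0005 -0.0367]
shift in turned frame [-0.0002 -0.0009 -0.0735] turn [-0.    0.    0.02]
```

Call:
play_rows:
  travel:
    - [0,0,-0.004]
    - [0,0,-0.01]
    - [0,0,-0.018]
    - [0,0,-0.025]
    - [0,0,-0.025]
  rotation:
    - [0,0,0]
    - [0,0,0]
    - [0,0,0]
    - [0,0,0]
    - [0,0,0]

```text
clock: 13.48
tool_pos: [484.7, -32.2, 238.2]
tool_rot: [0.369, -3.116, -0.001]
force: [1.8, 0.4, -2.9]
gripper_width: 0.27
```

Call:
play_rows:
  travel:
    - [0,0,-0.005]
    - [0,0,0]
    - [0,0,0]
    - [0,0,0]
  rotation:
    - [0,0,4.8]
    - [0,0,4.7]
    - [0,0,0]
    - [0,0,0]

```text
clock: 13.82
tool_pos: [485.2, -32.1, 242.8]
tool_rot: [0.113, -3.137, -0.0]
force: [-0.1, 0.2, -4.6]
gripper_width: 0.275
```

```bash
python3 d.py 433 308.6 243 94;  python3 - <<'E'
from h import *
S,T=capture('scene'),capture('top')
for P in(S,T):
    for t in('maple_disc','walnut_disc','peg_mid','peg_tip','rack'): print(t,[(np.round(d['location'],1).tolist(),round(d['p'],2)) for d in place_of(P,t)][:3])
E
```

```text
t 13.82 pos [485.2 -32.1 242.8] F [-0.1  0.2 -4.6] w 0.275
shift now-frame m [ 2.760e-02  3.436e-01 -1.000e-04] rows 9 each [ 0.0031  0.0382 -0.    ]
shift in turned frame [ 2.830e-02  3.435e-01 -2.000e-04] turn [ 0.02 -0.13  0.12]
maple_disc [([488.4, -34.7, 12.7], 0.7), ([485.3, -29.6, 206.0], 0.64), ([329.3, 132.4, -2.3], 0.63)]
walnut_disc [([594.9, -5.5, 10.8], 0.63)]
peg_mid [([502.3, 313.8, 204.2], 0.96), ([459.8, 599.0, 0.9], 0.25)]
peg_tip [([474.3, 312.7, 204.4], 0.98)]
rack []
maple_disc [([320.7, -124.8, 1.3], 0.84), ([484.9, -32.5, 11.8], 0.43)]
walnut_disc []
peg_mid [([505.7, 307.6, 200.9], 0.68)]
peg_tip [([466.6, 313.6, 204.0], 0.74), ([462.1, -550.4, -0.6], 0.58)]
rack [([506.9, 312.6, -1.2], 0.72)]
```

Call:
play_rows:
  travel:
    - [0.0018,0.022,0]
    - [0.0032,0.039,0]
    - [0.0032,0.039,0]
    - [0.0032,0.039,0]
    - [0.0032,0.039,0]
  rotation:
    - [0,0,0]
    - [0,0,0]
    - [0,0,0]
    - [0,0,0]
    - [0,0,0]

```text
clock: 14.83
tool_pos: [458.6, 145.9, 243.8]
tool_rot: [-0.109, 3.139, 0.001]
force: [0.8, -0.9, -3.5]
gripper_width: 0.27
```

Call:
play_rows:
  travel:
    - [0.0032,0.039,0]
    - [0.0032,0.039,0]
    - [0.0032,0.039,0]
    - [0.0023,0.0296,0]
    - [0.0011,0.019,0]
  rotation:
    - [0,0,0]
    - [0,0,0]
    - [0,0,0]
    - [0,0,0]
    - [0,0,0]

```text
clock: 15.25
tool_pos: [433.9, 311.9, 243.5]
tool_rot: [-0.114, 3.139, 0.002]
force: [0.6, -0.0, -3.5]
gripper_width: 0.276
```

Call:
play_rows:
  travel:
    - [0,0,0]
    - [0,0,0]
    - [0,0,0]
    - [0,0,0]
  rotation:
    - [0,0,0]
    - [0,0,0]
    - [0,0,0]
    - [0,0,0]

```text
clock: 15.58
tool_pos: [434.6, 307.7, 243.5]
tool_rot: [0.109, -3.139, 0.001]
force: [1.0, 0.4, -3.8]
gripper_width: 0.275
```

```bash
python3 d.py 433 308.6 243 94;  python3 - <<'E'
from h import *
S,T=capture('scene'),capture('top')
np.save('S.npy',S,allow_pickle=True);np.save('T.npy',T,allow_pickle=True)
for P in(S,T):
    for t in('peg_mid','peg_tip','gauge_eye'): print(t,[(np.round(d['location'],1).tolist(),round(d['p'],2)) for d in place_of(P,t)][:1])
a=S['color'][130:210,330:410];b=T['color'][185:285,130:230]
cv2.imwrite('pics/g.png',np.hstack([cv2.resize(i,(400,400),interpolation=cv2.INTER_CUBIC) for i in(a,b)])[:,:,::-1])
E
```

```text
t 15.58 pos [434.6 307.7 243.5] F [ 1.   0.4 -3.8] w 0.275
shift now-frame m [0.0015 0.001  0.0005] rows 1 each [0.0015 0.001  0.0005]
shift in turned frame [0.0015 0.001  0.0005] turn [-0.03 -0.02 -0.04]
peg_mid [([504.4, 312.7, 204.6], 0.78)]
peg_tip [([470.8, 311.2, 205.0], 0.94)]
gauge_eye [([437.0, 309.7, 206.1], 0.96)]
peg_mid [([503.4, 312.4, 201.1], 0.75)]
peg_tip [([466.7, 315.2, 202.6], 0.73)]
gauge_eye []
```

View pics/g.png

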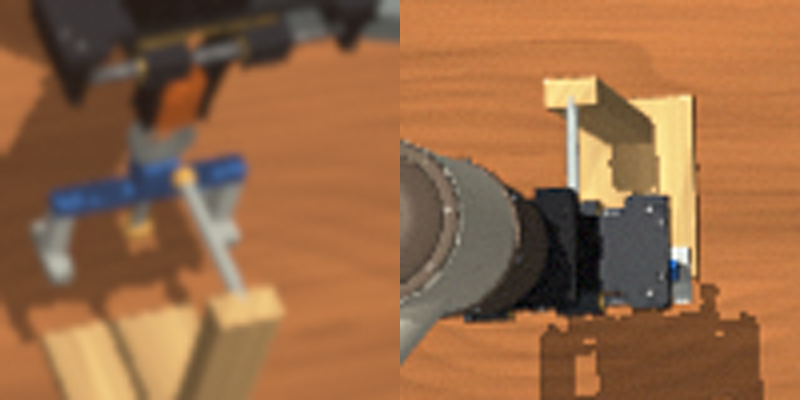

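Right crop: the peg at (572,110–190) lines up with the gripper. Left crop: the ball at (184,176) sits ahead of the eye at (160,145), still clear of it. Eye versus peg offset in the same view is under 2 mm. I insert slowly along the peg.

Call:
play_rows:
  travel:
    - [-0.005,0.001,0]
    - [-0.006,0,0]
    - [-0.006,0,0]
    - [-0.006,0,0]
    - [-0.006,0,0]
  rotation:
    - [0,0,0]
    - [0,0,0]
    - [0,0,0]
    - [0,0,0]
    - [0,0,0]

```text
clock: 16.4
tool_pos: [464.2, 311.8, 243.4]
tool_rot: [0.11, -3.14, 0.0]
force: [-1.1, -0.2, -3.9]
gripper_width: 0.275
```

```bash
python3 d.py 503 312.5 243 94
```

```text
t 16.4 pos [464.2 311.8 243.4] F [-1.1 -0.2 -3.9] w 0.275
shift now-frame m [-0.0387 -0.002   0.0004] rows 1 each [-0.0387 -0.002   0.0004]
shift in turned frame [-0.0388 -0.002   0.0004] turn [-0.01 -0.    0.01]
```

Call:
play_rows:
  travel:
    - [-0.006,0,0]
    - [-0.006,0,0]
    - [-0.006,0,0]
    - [0,0,0]
  rotation:
    - [0,0,0]
    - [0,0,0]
    - [0,0,0]
    - [0,0,0]

```text
clock: 16.73
tool_pos: [482.6, 313.1, 243.4]
tool_rot: [-0.109, 3.139, 0.0]
force: [0.0, 0.1, -3.1]
gripper_width: 0.273
```

```bash
python3 d.py 503 312.5 243 94;  python3 - <<'E'
from h import *
S=capture('scene')
for t in('peg_mid','peg_tip','gauge_eye'): print(t,[(np.round(d['location'],1).tolist(),round(d['p'],2)) for d in place_of(S,t)][:1])
a=S['color'][140:220,330:410]
cv2.imwrite('pics/i.png',cv2.resize(a,(560,560),interpolation=cv2.INTER_CUBIC)[:,:,::-1])
E
```

```text
t 16.73 pos [482.6 313.1 243.4] F [ 0.   0.1 -3.1] w 0.273
shift now-frame m [-0.0203 -0.0021  0.0004] rows 1 each [-0.0203 -0.0021  0.0004]
shift in turned frame [-0.0203 -0.0021  0.0004] turn [ 0.    0.03 -0.02]
peg_mid [([501.9, 311.7, 204.3], 0.79)]
peg_tip [([472.0, 314.2, 204.5], 0.87)]
gauge_eye [([484.3, 313.5, 206.9], 0.78)]
```

View pics/i.png

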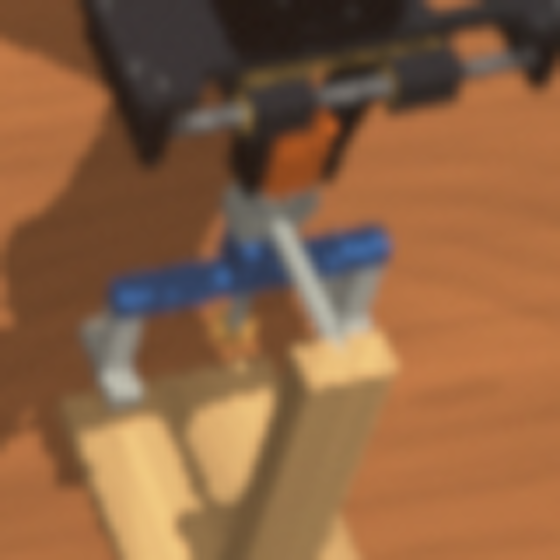

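The ball has vanished inside the eye and the peg runs through it (275,210). There is no lateral force, so I go on to peg_mid and then lower.

Call:
play_rows:
  travel:
    - [-0.006,-0.0005,0]
    - [-0.006,-0.0005,0]
    - [-0.005,0,0]
    - [-0.003,0,0]
    - [0,0,0]
  rotation:
    - [0,0,0]
    - [0,0,0]
    - [0,0,0]
    - [0,0,0]
    - [0,0,0]

```text
clock: 17.35
tool_pos: [502.2, 313.5, 243.3]
tool_rot: [-0.109, 3.14, -0.0]
force: [-1.1, -0.4, -3.4]
gripper_width: 0.275
```

Call:
play_rows:
  travel:
    - [0,0,0.002]
    - [0,0,0.002]
    - [0,0,0.002]
    - [0,0,0.001]
    - [0,0,0]
  rotation:
    - [0,0,0]
    - [0,0,0]
    - [0,0,0]
    - [0,0,0]
    - [0,0,0]

```text
clock: 17.77
tool_pos: [501.0, 313.2, 236.1]
tool_rot: [0.11, -3.139, 0.001]
force: [-0.3, 0.3, -3.4]
gripper_width: 0.275
```

Call:
play_rows:
  travel:
    - [0,0,0.001]
    - [0,0,0.001]
    - [0,0,0]
    - [0,0,0]
  rotation:
    - [0,0,0]
    - [0,0,0]
    - [0,0,0]
    - [0,0,0]

```text
clock: 18.1
tool_pos: [501.3, 313.4, 234.5]
tool_rot: [0.11, -3.14, 0.0]
force: [-0.1, 1.0, -3.8]
gripper_width: 0.276
```

```bash
python3 d.py 503 312.5 233 94
```

```text
t 18.1 pos [501.3 313.4 234.5] F [-0.1  1.  -3.8] w 0.276
shift now-frame m [-0.0016 -0.001   0.0015] rows 1 each [-0.0016 -0.001   0.0015]
shift in turned frame [-0.0016 -0.001   0.0015] turn [-0.   -0.    0.02]
```

Call:
play_rows:
  travel:
    - [0,0,0.0008]
    - [0,0,0.0007]
    - [0,0,0]
    - [0,0,0]
  rotation:
    - [0,0,0]
    - [0,0,0]
    - [0,0,0]
    - [0,0,0]

```text
clock: 18.43
tool_pos: [501.4, 313.4, 233.1]
tool_rot: [-0.11, 3.14, 0.0]
force: [0.2, 1.1, -3.1]
gripper_width: 0.274
```

Call:
play_rows:
  travel:
    - [0,0,0.0007]
    - [0,0,0]
    - [0,0,0]
  rotation:
    - [0,0,0]
    - [0,0,0]
    - [0,0,0]

```text
clock: 18.68
tool_pos: [501.4, 313.4, 233.0]
tool_rot: [-0.11, 3.139, 0.0]
force: [-1.4, -1.0, 0.2]
gripper_width: 0.276
```

Contact is where I expected it: TCP z 233.0, vertical force back to about 0. I release and rise clear.

Call:
play_rows:
  travel:
    - [0,0,0]
    - [0,0,0]
    - [0,0,0]
    - [0,0,0]
    - [0,0,0]
  rotation:
    - [0,0,0]
    - [0,0,0]
    - [0,0,0]
    - [0,0,0]
    - [0,0,0]
  grip: 0.8

```text
clock: 19.1
tool_pos: [501.5, 313.5, 232.5]
tool_rot: [-0.11, 3.139, 0.0]
force: [0.6, -0.4, -0.5]
gripper_width: 0.567
```

Call:
play_rows:
  travel:
    - [0,0,0]
    - [0,0,0]
    - [0,0,0]
    - [0,0,0]
    - [0,0,0]
  rotation:
    - [0,0,0]
    - [0,0,0]
    - [0,0,0]
    - [0,0,0]
    - [0,0,0]

```text
clock: 19.52
tool_pos: [501.4, 313.4, 232.3]
tool_rot: [-0.11, 3.14, -0.0]
force: [0.1, 0.4, 0.4]
gripper_width: 0.79
```

Call:
play_rows:
  travel:
    - [0,0,-0.005]
    - [0,0,-0.015]
    - [0,0,-0.025]
    - [0,0,-0.03]
    - [0,0,-0.025]
  rotation:
    - [0,0,0]
    - [0,0,0]
    - [0,0,0]
    - [0,0,0]
    - [0,0,0]

```text
clock: 19.93
tool_pos: [501.6, 313.3, 334.6]
tool_rot: [-0.11, 3.138, 0.001]
force: [0.9, -0.3, -0.2]
gripper_width: 0.797
```

Call:
play_rows:
  travel:
    - [0.03,0,0]
    - [0.04,0,0]
    - [0.04,0,0]
    - [0.03,0,0]
    - [0,0,0]
  rotation:
    - [0,0,0]
    - [0,0,0]
    - [0,0,0]
    - [0,0,0]
    - [0,0,0]

```text
clock: 20.35
tool_pos: [357.9, 302.4, 333.9]
tool_rot: [-0.115, 3.139, 0.004]
force: [-0.2, -0.6, -0.3]
gripper_width: 0.803
```

Call:
play_rows:
  travel:
    - [0,0,0]
    - [0,0,0]
    - [0,0,0]
    - [0,0,0]
    - [0,0,0]
  rotation:
    - [0,0,0]
    - [0,0,0]
    - [0,0,0]
    - [0,0,0]
    - [0,0,0]

```text
clock: 20.77
tool_pos: [362.4, 303.6, 331.9]
tool_rot: [0.108, -3.139, 0.001]
force: [0.7, -0.3, -0.3]
gripper_width: 0.8
```

```bash
python3 d.py 503 312.5 233 94;  python3 - <<'E'
from h import *
S,T=capture('scene'),capture('top')
for P in(S,T):
  for t in('gauge_eye','gauge','gauge_handle','maple_disc','walnut_disc'): print(t,[(np.round(d['location'],1).tolist(),round(d['p'],2)) for d in place_of(P,t)][:2])
a=S['color'][130:210,330:410];b=S['color'][170:270,210:310]
cv2.imwrite('pics/j.png',np.hstack([cv2.resize(i,(400,400),interpolation=cv2.INTER_CUBIC) for i in(a,b)])[:,:,::-1])
E
```

```text
t 20.77 pos [362.4 303.6 331.9] F [ 0.7 -0.3 -0.3] w 0.8
shift now-frame m [-0.1409 -0.0008  0.0988] rows 4 each [-0.0352 -0.0002  0.0247]
shift in turned frame [-0.1408 -0.001   0.0989] turn [-0.05 -0.03 -0.05]
gauge_eye [([501.2, 313.3, 193.9], 0.86)]
gauge [([502.2, 315.5, 83.7], 0.66)]
gauge_handle [([502.9, 314.5, 233.6], 0.73)]
maple_disc [([321.4, -122.6, 1.8], 0.77), ([486.9, -34.4, 12.4], 0.76)]
walnut_disc [([595.6, -4.4, 10.9], 0.7)]
gauge_eye [([500.8, 313.3, 188.6], 0.76), ([599.2, -6.3, 3.1], 0.19)]
gauge [([503.9, 316.2, 87.8], 0.64)]
gauge_handle [([501.1, 312.5, 238.5], 0.79), ([506.9, 315.9, 89.6], 0.61)]
maple_disc [([322.6, -123.7, 3.4], 0.87), ([483.8, -32.8, 10.2], 0.56)]
walnut_disc [([600.6, -7.1, 5.9], 0.64)]
```

View pics/j.png

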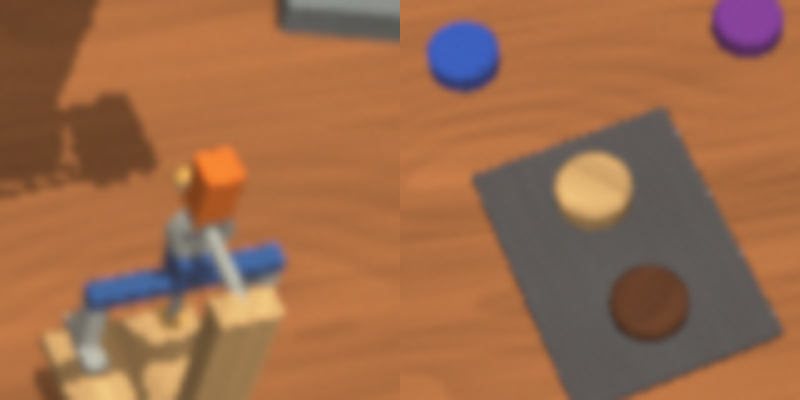

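The gauge hangs upright on the peg: eye at (200,235) in the left crop, the ball (183,176) showing beyond it. The discs have not moved. I wait for any swing to die out and check that it is at rest.

Call:
play_rows:
  travel:
    - [0,0,0]
    - [0,0,0]
    - [0,0,0]
    - [0,0,0]
    - [0,0,0]
  rotation:
    - [0,0,0]
    - [0,0,0]
    - [0,0,0]
    - [0,0,0]
    - [0,0,0]

```text
clock: 21.78
tool_pos: [361.7, 303.6, 332.4]
tool_rot: [-0.11, 3.14, 0.0]
force: [0.5, -0.1, 0.1]
gripper_width: 0.797
```

Call:
play_rows:
  travel:
    - [0,0,0]
    - [0,0,0]
    - [0,0,0]
    - [0,0,0]
    - [0,0,0]
  rotation:
    - [0,0,0]
    - [0,0,0]
    - [0,0,0]
    - [0,0,0]
    - [0,0,0]

```text
clock: 22.2
tool_pos: [361.7, 303.6, 332.3]
tool_rot: [-0.11, 3.14, -0.0]
force: [0.4, 0.1, 0.4]
gripper_width: 0.799
```

Call:
play_rows:
  travel:
    - [0,0,0]
    - [0,0,0]
    - [0,0,0]
    - [0,0,0]
    - [0,0,0]
  rotation:
    - [0,0,0]
    - [0,0,0]
    - [0,0,0]
    - [0,0,0]
    - [0,0,0]

```text
clock: 22.62
tool_pos: [361.7, 303.6, 332.3]
tool_rot: [0.11, -3.14, 0.0]
force: [-0.1, 0.0, 0.2]
gripper_width: 0.803
```

Call:
play_rows:
  travel:
    - [0,0,0]
    - [0,0,0]
    - [0,0,0]
    - [0,0,0]
    - [0,0,0]
  rotation:
    - [0,0,0]
    - [0,0,0]
    - [0,0,0]
    - [0,0,0]
    - [0,0,0]

```text
clock: 23.03
tool_pos: [361.7, 303.6, 332.4]
tool_rot: [-0.11, 3.14, 0.0]
force: [0.5, -0.1, -0.1]
gripper_width: 0.801
```

```bash
python3 - <<'E'
from h import *
I=[capture('scene')['color'].astype(int) for _ in range(10)]
c=lambda i:i[150:215,340:390]
print('gauge diffs',[round(np.abs(c(i)-c(I[0])).mean(),2) for i in I],'static',round(np.abs((I[9]-I[0])[300:360,100:200]).mean(),2))
print(status.get_obs()['clock'])
E
```

```text
gauge diffs [np.float64(0.0), np.float64(0.44), np.float64(0.45), np.float64(0.45), np.float64(0.44), np.float64(0.44), np.float64(0.44), np.float64(0.44), np.float64(0.44), np.float64(0.44)] static 0.43
23.5333
```

The gauge is at rest: frame differences on it match the image noise of the static background. I hand in.

```bash
python3 -c "
from h import *
print(r.sign_off())"
```

```text
the job is handed in; nothing more can be done
None
```

The job is done and handed in at about 23.5 s of the 58 s; the sign-off itself reports no verdict.

- **Measuring:** I picked up the gauge by its handle and lowered it over the pale maple disc on the plate. I let go of it there, and it stood alone on both feet for about 3 s. I then gripped it again. I had no direct reading of the sprung foot. That it logged is inferred from the heights, the contact force and the picture of its feet on either side of the disc.
- **Hanging:** I passed the eye over the peg's ball and lowered it until the peg took the weight. This happened at a tool height of 233.0 mm, as predicted. I then opened the gripper and moved about 140 mm back and 100 mm up.

**Last checks:**
- **Gauge:** the eye measured about (501, 313, 191) mm, against 192.5 mm expected for hanging. Ten frames in a row showed no motion beyond image noise.
- **Discs:** the maple and walnut discs were where they started, within measuring error.
- **Forces:** the readings I saw stayed under 5 N.
- **Disagreements:** the networks' heights scattered by about 3 mm between the two cameras. My hand-picked triangulation of the peg came out 4–6 mm high. I used the listed 202 mm, and the contact height bore that out.

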